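Nest the plain cutters and put them away in their tin

TASK

Put the set of three plain round cutters away: stand them upright in the shallow base of their tin, nested one over the other from the smallest to the largest, then set the deep cover over them so that it sits down flat inside the base's rim. The scalloped cutters belong to another set: leave them, the dough scraper and the ramekin where they are.

Things in the scene. Friction and masses are not known exactly. Their poses are not given: they have to be found in the camera images.
- small_cutter: smallest plain round cutter: open steel ring 44 mm wide, 18 mm tall, wall 2 mm (rim bead +1 mm); a 15 mm steel band arches over it along x, its black grip 28 long (x), 18 wide (y), 10 high, top 40 mm above the lower edge. 60 g. Origin: centre at the lower edge, z up. Goes under the others
- medium_cutter: middle plain round cutter: open steel ring 70 mm wide, 28 mm tall, wall 2 mm (rim bead +1 mm); a 15 mm steel band arches over it along x, its black grip 36 long (x), 18 wide (y), 10 high, top 58 mm above the lower edge. 90 g. Origin: centre at the lower edge, z up. Over the small one: 10 mm play all round, grips 8 mm apart; keep fingertips within 14 mm of this grip's top
- large_cutter: largest plain round cutter: open steel ring 96 mm wide, 38 mm tall, wall 2 mm (rim bead +1 mm); a 15 mm steel band arches over it along x, its black grip 44 long (x), 18 wide (y), 10 high, top 76 mm above the lower edge. 130 g. Origin: centre at the lower edge, z up. Over the medium one: 10 mm play all round, grips 8 mm apart; keep fingertips within 14 mm of this grip's top
- small_scalloped: small scalloped cutter of another set: like the plain ones, but its steel wall is wavy like a flower, about 65 mm wide over the lobes, 24 mm tall; band along x, black grip 32 x 18 x 10 mm, top at 50 mm. Origin: centre at the lower edge, z up
- large_scalloped: large scalloped cutter of another set: like the plain ones, but its steel wall is wavy like a flower, about 90 mm wide over the lobes, 34 mm tall; band along x, black grip 40 x 18 x 10 mm, top at 68 mm. Origin: centre at the lower edge, z up
- tin_base: loose round base of the storage tin: shallow metal dish 145 mm wide, 12 mm high, inner width 137 mm, inner floor 3 mm above its underside. About 350 g. Origin: centre of the underside, z up
- tin_cover: deep round cover of the tin, a metal cup open below: 122 mm wide (124 at the lower edge), inner width 118, 84 high, ceiling 82 mm above the lower edge; on top a round black knob 25 mm wide from 94 to 104 mm, top at 107 mm, above a 14 mm neck. 220 g. Origin: centre at the lower edge, z up. Stands inside the base's rim with about 6 mm play all round
- bench_scraper: bystander: dough scraper lying flat, 98 x 126 mm, steel blade with a black bar grip 15 mm high. Origin: centre of its underside
- flour_ramekin: bystander: small cream-white ramekin, 66 mm wide, 38 mm high. Origin: centre of its underside

How it is judged:
By the outcome, as a careful person would: the job done as asked, in the order asked, and still so for the second after the job is handed in, with the robot touching nothing.
It also fails if it takes over 125 s, if anything falls off the work surface, if the arm or the gripper's body presses on something with over 40 N, if the wrist force passes 120 N, or if a joint passes its speed limit or range.

ROBOT

A 6-joint arm with a two-finger parallel gripper is mounted at the origin on a cart in front of the work surface, level with it; the furniture and walls round the work are solid. World frame = base frame: x ahead of the robot, y to its left, z up, the work surface at z = 0. Lengths are in mm, angles in rad, forces in N, time in s.
With the tool pointing down it reaches from about 350 to 875 mm from the base axis. Payload 4.2 kg.
Tool frame: the origin (TCP) lies between the finger pads; the fingertips stand 14 mm ahead of it and the grasp point (between the pads) lies 5 mm behind it; z points along the fingers, y is the line along which they close (so a half turn about z gives the same grasp; the last joint's range is limited). The gripper opens to 85 mm and grips with 20 to 120 N. Pads are 22 mm wide; open, the fingers measure 114 mm over their backs; the gripper's body (76 mm by 85 mm) begins 54 mm behind the grasp point. The pads swing forward as they close: fully open they stand 13 mm farther back than shut.
Start: joints at [-1.059, 0.385, 0.008, 0, -1.194, -0.259], TCP at [156.339, -605.109, 211.012] pointing down, gripper open.
Joint ranges: [-3.14, 3.14], [-1.21, 2.06], [-1.07, 1.41], [-3.16, 2.05], [-2.99, -0.16], [-3.1, 3.1]. Speed limits (rad/s): [2.79, 2.79, 3.14, 3.14, 3.14, 3.14].

INTERFACE

Orientations are given as a unit quaternion [x, y, z, w].
In Python, from bench import * gives the robot as it stands.
- The arm moves only by the tool carry_out, never from a script. Its argument "motion" is a list of rows, each a list of 7 numbers: the turn, a rotation vector about the tool's x, y, z in rad, then the shift along the tool's x, y, z in mm, then the opening, from -1 (shut) to 1 (fully open), so that 0 is half open. A call has 1 to 5 rows; each row is the pose to reach, as a shift and turn from the pose commanded when the call began, along the tool's axes at that moment; what a row does not reach only later rows make up. A row lasts 1/8 s, in which the tool goes at most 62.5 mm and 10.7 degrees, less where a joint would pass 70% of its speed; a pose out of reach is approached as far as the arm can. A call with a gripper value outside its range is refused whole. The fingers move at their own pace and stop on an object; the grip force is fixed at half the most. Time passes only in rows, so rows that repeat a pose let the fingers close. It gives the time, the measured TCP pose, the force, the opening and the grip force at its end, in the units of the state.
- read_state(): the state, without advancing time (a new reading comes with each control period).
- get_image(name): name is "scene" or "top" or "wrist"; returns a dict with "color" (420x560x3 uint8, blue, green, red), "mtx" (3x3 intrinsics, pixels), "position" and "orientation" of the camera in the world. Camera axes: x right, y down, z forward; pixel columns grow to the right and rows downward; lengths in mm; the calibration is good to about 2 mm. A picture is of the moment at which its call begins. There is no depth.
- job_done(): hands the job in; it is judged then, once.
The state is a dict: "clock": time; "joints": joint angles; "joint_vel": joint speeds; "joint_efforts": joint torques, N m; "position": TCP position; "ee_rot": TCP orientation; "contact_force": force on the tool from outside, world axes, zero at the start; "wrist_torque": the same for the moment, N m; "gripper_width": finger opening in mm; "grasp_force": force on a finger pad.
Only numpy, scipy, OpenCV 4.12 (cv2) and the standard library are available. Lean on these libraries where they do the work, as an engineer would, in place of code of your own. Each camera call takes 0.05 s, during which the arm holds its last target. There are 200 camera calls.

## Working session

There is one attempt and no reset: what is moved stays moved. The work goes in short steps, Python scripts to look and compute and a tool call to move; the robot and the scene stay as the last step left them, time stands still between calls to the robot, and variables do not carry over. Pictures are saved under pics/ and viewed, at most 14 in all, crops included, and the job is handed in when it is done.

Besides the shell and the picture viewer there is one more tool, called in YAML: its name, and indented under it one key for each argument. carry_out: Moves the arm, as the interface text tells. Its arguments: {"type":"object","properties":{"motion":{"type":"array"}},"required":["motion"]}

```bash
mkdir -p pics; ls
python3 - <<'E'
from bench import *
import cv2
for n in("scene","top"):
    r=get_image(n);cv2.imwrite(f"pics/{n}0.png",r["color"]);print(n,r["mtx"],r["position"],r["orientation"])
print(read_state())
E
```

```text
pics
scene [[381.58955182   0.         280.43650795]
 [  0.         381.58955182 206.06389373]
 [  0.           0.           1.        ]] [   1.44562132 1017.31523023  549.73429142] [-0.20970121  0.81119093 -0.52875847  0.13568034]
top [[470.72762129   0.         278.96685848]
 [  0.         470.72762129 204.26056391]
 [  0.           0.           1.        ]] [ 307.17807799   53.79941019 1239.33066775] [-0.69810849  0.70982643 -0.06308151  0.06936641]
{'clock': 0.1, 'joints': array([-1.05938353e+00,  3.85473529e-01,  6.79324030e-03, -4.30663729e-04,
       -1.19403234e+00, -2.58597018e-01]), 'joint_vel': array([-8.72042106e-05,  5.07034247e-04,  1.67180520e-03, -2.73045788e-04,
        1.53589562e-03,  3.83650790e-04]), 'joint_efforts': array([ 2.78352200e-04, -3.93319380e+01,  1.88929993e+01,  4.19796824e+00,
       -2.62340582e-03,  7.02868419e-06]), 'position': array([ 156.20535517, -604.58975793,  210.04740738]), 'ee_rot': array([-1.25992673e-01,  9.92030689e-01,  9.63181561e-04, -1.74346256e-04]), 'contact_force': array([-0.31652523,  0.27126115, -0.27161198]), 'wrist_torque': array([ 0.00254582, -0.00768643, -0.00242101]), 'grasp_force': 0.0, 'gripper_width': 85.4721532622068}
```

View pics/top0.png

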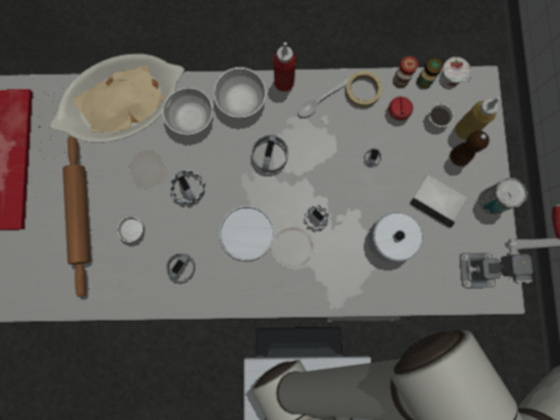

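View pics/scene0.png

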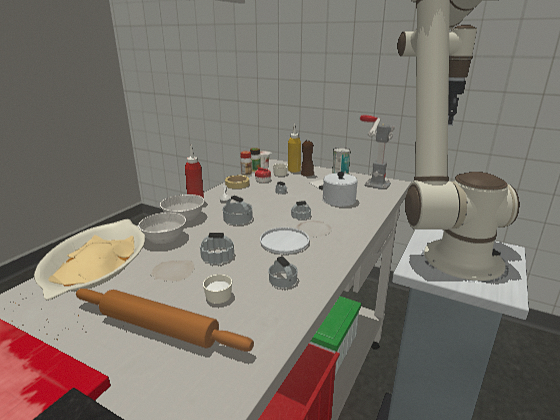

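The top view shows the plain cutters at (373,157) small, (181,267) medium and (270,155) large. The base is at (246,234), the cover knob at (399,236) and the scalloped cutters at (187,188) and (317,217).

```bash
cat > h.py <<'E'
from bench import *
import cv2, numpy as np
from scipy.spatial.transform import Rotation as R
def ray(r,px,z):
    d=R.from_quat(r["orientation"]).apply(np.linalg.inv(r["mtx"])@[px[0],px[1],1]); p=np.array(r["position"])
    return (p+d*(z-p[2])/d[2])[:2]
def proj(r,P):
    c=R.from_quat(r["orientation"]).inv().apply(np.array(P)-r["position"]); q=r["mtx"]@c; return q[:2]/q[2]
def dark(r,px,z,w=20,t=50):
    "dark blob nearest px -> centre, long-axis angle (deg, world), size on plane z"
    g=r["color"].max(2); m=np.zeros_like(g); x,y=map(int,px)
    s=(slice(max(0,y-w),y+w),slice(max(0,x-w),x+w)); m[s]=(g[s]<t)*255
    cs=cv2.findContours(m,cv2.RETR_EXTERNAL,cv2.CHAIN_APPROX_NONE)[0]
    c=max(cs,key=cv2.contourArea)[:,0].astype(float)
    W=np.array([ray(r,p,z) for p in c],np.float32)
    (cx,cy),(a,b),_=q=cv2.minAreaRect(W); bp=cv2.boxPoints(q); e=max((bp[1]-bp[0],bp[2]-bp[1]),key=np.linalg.norm)
    return np.round([cx,cy,np.degrees(np.arctan2(e[1],e[0]))%180,a,b],1)
def show(name,img): cv2.imwrite("pics/"+name,img)
E
python3 - <<'E'
from h import *
r=get_image("top"); np.set_printoptions(suppress=True)
for n,p,z in [("S",(373,157),40),("M",(181,267),58),("L",(270,152),76),("ss",(319,215),50),("ls",(184,186),68),("knob",(399,236),106)]:
    print(n,dark(r,p,z,14,60))
print("base~",ray(r,(246,234),12),"cover",ray(r,(397,239),84), "ram",ray(r,(131,230),38))
o=r["color"][120:300,150:460]; show("crop1.png",cv2.convertScaleAbs(cv2.resize(o,None,fx=2.55,fy=2.55,interpolation=cv2.INTER_CUBIC),alpha=1.3))
E
```

```text
S [ 664.6 -190.6  168.    19.8   28.1]
M [377.8 318.4 146.7  17.6  33.2]
L [682.   91.9  40.4  49.5  38.2]
ss [504.6 -35.5  43.2  29.1  14.7]
ls [586.9 313.7  26.8  39.3  29.5]
knob [ 440.5 -226.3   89.    19.6   17. ]
base~ [462.33005166 150.67109053] cover [ 434.56846857 -226.2773237 ] ram [474.45952556 445.43315363]
```

View pics/crop1.png

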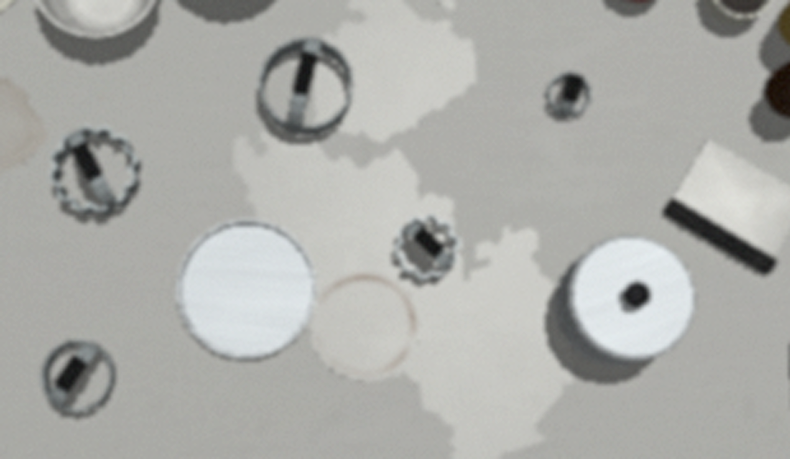

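```bash
cat >> h.py <<'E'
def go(x,y,z,yaw=None):
    "tool-axis shift and turn about tool z to reach TCP x,y,z with closing line at yaw deg"
    s=read_state(); q=R.from_quat(s["ee_rot"]); sh=q.inv().apply(np.array([x,y,z])-s["position"])
    ty=q.apply([0,1,0]); a=np.degrees(np.arctan2(ty[1],ty[0])); d=0
    if yaw is not None: d=(yaw-a+90)%180-90
    tilt=np.degrees(np.arccos(-q.apply([0,0,1])[2]))
    print("shift",sh.round(1),"turn z rad",round(-np.radians(d),3),"deg",round(-d,1),"yaw now",a.round(1),"tilt",tilt.round(2),"dist",np.linalg.norm(sh).round(),"j",s["joints"].round(2),"t",s["clock"])
E
python3 - <<'E'
from h import *
r=get_image("top")
g=cv2.inRange(r["color"],(205,205,205),(255,255,255)) ; 
m=np.zeros_like(g); m[200:270,212:280]=g[200:270,212:280]
n,l,st,ce=cv2.connectedComponentsWithStats(m); i=1+st[1:,4].argmax(); print(st[i],ce[i],ray(r,ce[i],12))
go(664.6,-190.6,180,78)
go(156,-605,330); print(r["color"][234,246],r["color"][160,300])
E
```

```text
Traceback (most recent call last):
ValueError: attempt to get argmax of an empty sequence
```

Run:
```python
from h import *
r=get_image("top")
print(r["color"][234,246],r["color"][205,300])
m=np.zeros((420,560),np.uint8); sub=cv2.cvtColor(r["color"],cv2.COLOR_BGR2HSV)
w=r["color"].astype(int); b=(w[...,0]-w[...,2]); print(b[234,246],b[205,300])
m[200:270,212:280]=((b>3)[200:270,212:280])*255
n,l,st,ce=cv2.connectedComponentsWithStats(m); i=1+st[1:,4].argmax(); print(st[i],ce[i],ray(r,ce[i],12))
go(664.6,-190.6,180,78)
```

```text
[172 171 167] [152 157 156]
5 -4
[ 219  207   55   53 2238] [246.14745308 233.10142985] [464.69645231 150.27754437]
shift [-595.8  274.    30.7] turn z rad 0.462 deg 26.5 yaw now 104.5 tilt 0.06 dist 656.0 j [-1.06  0.39  0.01 -0.   -1.19 -0.26] t 0.25
```

carry_out:
  motion:
    - [0,0,0.16,0,0,-60,1]
    - [0,0,0.32,0,0,-110,1]
    - [0,0,0.46,-55,25,-110,1]
    - [0,0,0.46,-110,50,-110,1]
    - [0,0,0.46,-165,75,-110,1]

```text
clock: 0.88
position: [298.3, -490.0, 321.0]
ee_rot: [0.104, 0.995, 0.0, 0.0]
contact_force: [0.9, -1.1, -0.1]
gripper_width: 85.6
grasp_force: 0.0
```

Run:
```python
from h import *
go(664.6,-190.6,180,78)
```

```text
shift [-296.5  368.5  141.1] turn z rad 0.001 deg 0.1 yaw now 78.1 tilt 0.01 dist 494.0 j [-0.74  0.24  0.07 -0.   -1.4  -1.04] t 0.875
```

carry_out:
  motion:
    - [0,0,0,-35,44,5,1]
    - [0,0,0,-70,88,10,1]
    - [0,0,0,-105,132,20,1]
    - [0,0,0,-140,176,30,1]
    - [0,0,0,-175,220,40,1]

```text
clock: 1.5
position: [515.0, -310.5, 280.8]
ee_rot: [0.103, 0.995, -0.0, 0.0]
contact_force: [-0.2, -0.5, 0.3]
gripper_width: 85.2
grasp_force: 0.0
```

carry_out:
  motion:
    - [0,0,0,-40,45,20,1]
    - [0,0,0,-80,90,50,1]
    - [0,0,0,-120,140,80,1]
    - [0,0,0,-120,145,98,1]
    - [0,0,0,-120,145,98,1]

```text
clock: 2.12
position: [660.3, -193.3, 179.7]
ee_rot: [0.103, 0.995, 0.0, -0.003]
contact_force: [-0.5, -0.8, 1.2]
gripper_width: 85.6
grasp_force: 0.0
```

Run:
```python
from h import *
go(664.6,-190.6,180,78)
r=get_image("wrist"); show("w1.png",r["color"]); print(r["mtx"],r["position"],r["orientation"],proj(r,[664.6,-190.6,40]))
```

```text
shift [-3.6  3.5 -0.3] turn z rad 0.004 deg 0.2 yaw now 78.2 tilt 0.36 dist 5.0 j [-0.05  0.52  0.14 -0.   -1.2  -1.73] t 2.125
[[296.90984416   0.         279.84447574]
 [  0.         296.90984416 210.43248257]
 [  0.           0.           1.        ]] [ 579.78513058 -176.06457326  342.96281605] [0.76573891 0.62285207 0.10085015 0.12461326] [282.94845012 196.93552271]
```

View pics/w1.png

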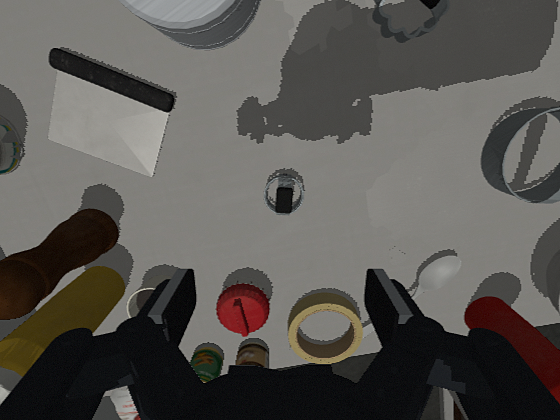

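The wrist view shows the small cutter centred at (285,192) with its grip at (284,200), aligned between the fingers.

Run:
```python
from h import *
r=get_image("wrist"); d=dark(r,(284,196),40,26,60); print(d)
go(d[0],d[1],41,d[2]+90)
```

```text
[ 668.8 -189.7  129.6   29.    31.1]
shift [ -6.4   7.2 142.7] turn z rad 0.673 deg 38.5 yaw now 78.1 tilt 0.05 dist 143.0 j [-0.05  0.51  0.14  0.   -1.2  -1.73] t 2.225
```

Run:
```python
from h import *
r=get_image("wrist")
for t in(25,35,45,52):
    print(t,dark(r,(284,200),40,20,t))
```

```text
25 [ 668.3 -190.2  162.3   17.1   28. ]
35 [ 667.8 -190.5  165.6   17.5   28. ]
45 [ 667.7 -191.   165.6   18.5   28.2]
52 [ 667.6 -190.9  168.2   19.5   27.9]
```

carry_out:
  motion:
    - [0,0,0.026,-4.8,5,45,1]
    - [0,0,0.026,-4.8,5,95,1]
    - [0,0,0.026,-4.8,5,130,1]
    - [0,0,0.026,-4.8,5,142,1]
    - [0,0,0.026,-4.8,5,142,1]

```text
clock: 2.9
position: [667.2, -191.7, 42.2]
ee_rot: [0.117, 0.993, -0.0, 0.001]
contact_force: [-0.6, -0.0, 0.2]
gripper_width: 85.7
grasp_force: 0.0
```

carry_out:
  motion:
    - [0,0,0,0,0,0,-0.2]
    - [0,0,0,0,0,0,-0.6]
    - [0,0,0,0,0,0,-1]
    - [0,0,0,0,0,0,-1]
    - [0,0,0,0,0,0,-1]

```text
clock: 3.52
position: [666.9, -190.8, 41.1]
ee_rot: [0.116, 0.993, -0.0, 0.0]
contact_force: [-0.0, 0.5, -0.7]
gripper_width: -0.1
grasp_force: 0.0
```

Run:
```python
from h import *
s=read_state(); print(s["gripper_width"],s["grasp_force"],s["position"])
go(464.5,150.3,160,None)
r=get_image("wrist"); show("w2.png",r["color"][120:420,150:410])
```

```text
-0.07736689689452886 0.0 [ 666.8550141  -190.77293143   41.07694732]
shift [ 275.7  285.1 -118.9] turn z rad -0.0 deg 0 yaw now 76.6 tilt 0.0 dist 414.0 j [-0.05  0.64 -0.    0.   -0.92 -1.76] t 3.525
```

View pics/w2.png

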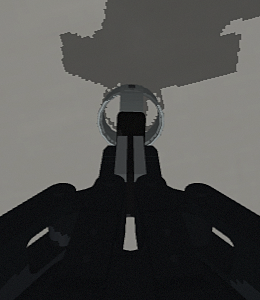

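Run:
```python
from h import *
r=get_image("wrist"); s=read_state()
print("ring expected",proj(r,[667,-190.7,0]),proj(r,[667,-190.7,18]),"ring now",ray(r,(281,235),18),"cam",r["position"])
q=R.from_quat(s["ee_rot"])
for z in(14,0,-5,-20): print(z,proj(r,s["position"]+q.apply([0,0,z])))
for d in (0,.5): pass
t=get_image("top"); print(proj(t,[667,-190.7,40])); show("t2.png",cv2.resize(t["color"][120:200,330:430],None,fx=6,fy=6))
```

```text
ring expected [279.65035734 228.5234148 ] [279.62207994 238.54092939] ring now [ 664.65883516 -189.1807153 ] cam [ 585.77836325 -171.18284395  203.74475663]
14 [279.44972203 243.99305763]
0 [279.41087603 253.85651572]
-5 [279.3955867  257.73865562]
-20 [279.34435998 270.74572404]
[374.08752302 153.48636321]
```

View pics/t2.png

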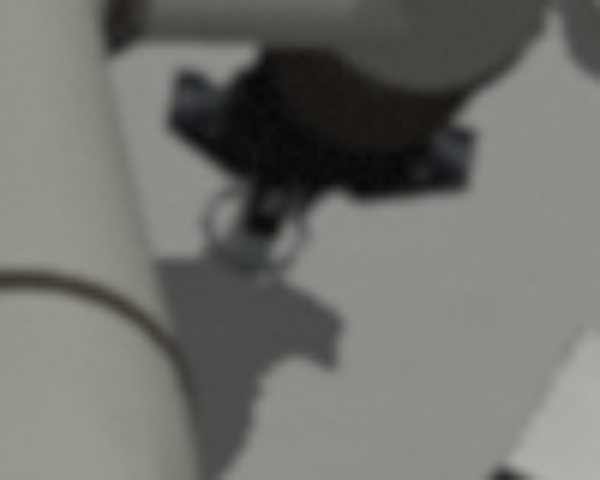

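Run:
```python
from h import *
r=get_image("wrist"); c=r["color"][195:315,200:360]
show("w3.png",cv2.convertScaleAbs(cv2.resize(c,None,fx=5,fy=5,interpolation=cv2.INTER_NEAREST),alpha=2.2,beta=15))
print(read_state()["contact_force"])
```

```text
[0.0968197  0.10736688 0.47197897]
```

View pics/w3.png

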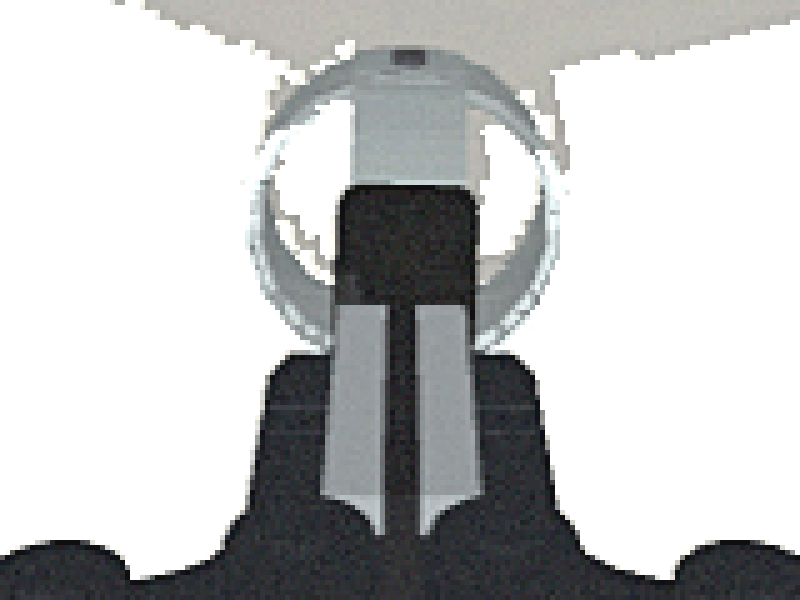

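Run:
```python
from h import *
r=get_image("wrist"); s=read_state(); q=R.from_quat(s["ee_rot"])
for x in(11,0,-11):
  for z in(14,0,-5,-10,-15,-20): print(x,z,proj(r,s["position"]+q.apply([x,8,z])).round(1))
print(q.inv().apply(r["position"]-s["position"]))
for x in(653,667,681): print(x,proj(r,[x,-190.7,40]).round(1))
```

```text
11 14 [291.9 228.4]
11 0 [292.8 237.3]
11 -5 [293.1 240.8]
11 -10 [293.5 244.5]
11 -15 [293.9 248.4]
11 -20 [294.3 252.6]
0 14 [291.7 244. ]
0 0 [292.5 253.8]
0 -5 [292.9 257.7]
0 -10 [293.2 261.8]
0 -15 [293.6 266.1]
0 -20 [294.  270.7]
-11 14 [291.5 259. ]
-11 0 [292.3 269.8]
-11 -5 [292.6 274. ]
-11 -10 [292.9 278.4]
-11 -15 [293.3 283.1]
-11 -20 [293.7 288.1]
[  83.39135372    0.33554675 -162.75992336]
653 [274.2 232.9]
667 [279.6 253.4]
681 [284.8 272.9]
```

carry_out:
  motion:
    - [0,0,0,0,0,0,1]
    - [0,0,0,0,0,0,1]
    - [0,0,0,0,0,0,1]
    - [0,0,0,0,0,5,1]
    - [0,0,0,0,0,12,1]

```text
clock: 4.4
position: [666.9, -190.8, 28.7]
ee_rot: [0.116, 0.993, 0.0, 0.0]
contact_force: [-0.1, -0.4, -0.7]
gripper_width: 85.4
grasp_force: 0.0
```

carry_out:
  motion:
    - [0,0,0,0,0,0,-0.2]
    - [0,0,0,0,0,0,-0.6]
    - [0,0,0,0,0,0,-1]
    - [0,0,0,0,0,0,-1]
    - [0,0,0,0,0,0,-1]

```text
clock: 5.03
position: [666.9, -190.8, 29.2]
ee_rot: [0.116, 0.993, -0.0, 0.0]
contact_force: [0.6, -0.3, -0.6]
gripper_width: 0.3
grasp_force: 0.0
```

Run:
```python
from h import *
r=get_image("wrist"); c=r["color"][195:315,220:340]
a=cv2.convertScaleAbs(cv2.resize(c,(480,480),interpolation=cv2.INTER_NEAREST),alpha=2.2,beta=15)
s=get_image("scene"); p=proj(s,[667,-190.7,40]).astype(int); print(p, proj(s,read_state()["position"]), proj(s,[667,-190.7,0]))
b=cv2.convertScaleAbs(cv2.resize(s["color"][p[1]-50:p[1]+30,p[0]-25:p[0]+28],(318,480),interpolation=cv2.INTER_NEAREST),alpha=1.6)
show("w4.png",np.hstack([a,b]))
```

```text
[280 182] [280.72804873 185.06253768] [280.66841557 192.08661663]
```

View pics/w4.png

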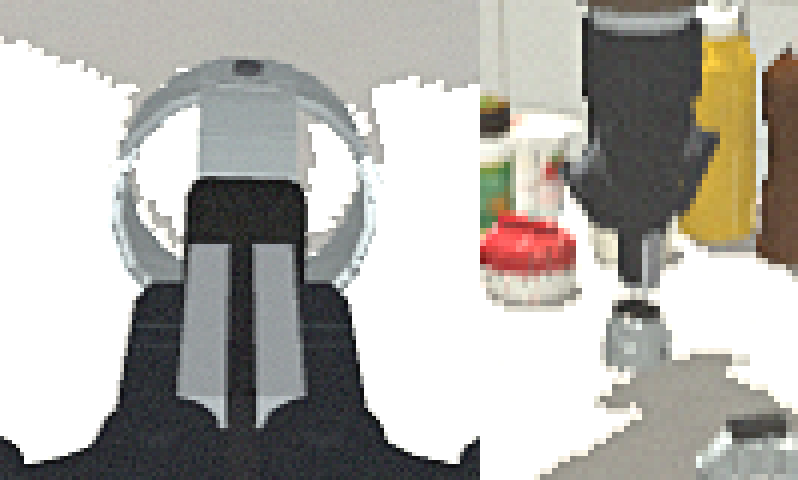

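The scene crop shows the closed fingertips about 10 mm above the grip, even though the reported TCP is at z 29. The real tips are therefore about 22–24 mm behind the TCP. I'll go by that instead of the stated offset and step down while watching the force.

carry_out:
  motion:
    - [0,0,0,0,0,0,1]
    - [0,0,0,0,0,0,1]
    - [0,0,0,0,0,0,1]
    - [0,0,0,0,0,8,1]
    - [0,0,0,0,0,16,1]

```text
clock: 5.75
position: [666.6, -190.8, 12.2]
ee_rot: [0.116, 0.993, 0.0, -0.0]
contact_force: [0.2, 0.2, 0.9]
gripper_width: 85.2
grasp_force: 0.0
```

carry_out:
  motion:
    - [0,0,0,0,0,3,0.8]
    - [0,0,0,0,0,5,0.3]
    - [0,0,0,0,0,6,-0.2]
    - [0,0,0,0,0,6,-0.5]
    - [0,0,0,0,0,6,-0.5]

```text
clock: 6.38
position: [667.0, -190.9, 7.3]
ee_rot: [0.116, 0.993, 0.0, 0.0]
contact_force: [-0.1, 0.3, 0.3]
gripper_width: 21.4
grasp_force: 0.0
```

carry_out:
  motion:
    - [0,0,0,0,0,0,-1]
    - [0,0,0,0,0,0,-1]
    - [0,0,0,0,0,0,-1]
    - [0,0,0,0,0,0,-1]

```text
clock: 6.88
position: [667.1, -190.8, 7.5]
ee_rot: [0.116, 0.993, -0.0, 0.0]
contact_force: [-0.5, 0.5, 3.7]
gripper_width: 16.4
grasp_force: 60.4
```

Force says it's gripped, but a width of 16.4 is less than the grip's 18, so the pads are only on the rounded top edge. I'll reopen and go lower.

carry_out:
  motion:
    - [0,0,0,0,0,0,-0.4]
    - [0,0,0,0,0,0,-0.4]
    - [0,0,0,0,0,4,-0.4]
    - [0,0,0,0,0,7,-0.4]
    - [0,0,0,0,0,7,-0.4]

```text
clock: 7.5
position: [666.4, -190.8, -0.7]
ee_rot: [0.116, 0.993, -0.0, -0.001]
contact_force: [-0.5, 0.1, -0.6]
gripper_width: 25.6
grasp_force: 0.0
```

carry_out:
  motion:
    - [0,0,0,0,0,0,-1]
    - [0,0,0,0,0,0,-1]
    - [0,0,0,0,0,0,-1]
    - [0,0,0,0,0,0,-1]

```text
clock: 8.0
position: [666.8, -190.8, -0.1]
ee_rot: [0.116, 0.993, 0.0, -0.0]
contact_force: [-1.1, -0.1, -0.3]
gripper_width: 16.8
grasp_force: 58.5
```

Run:
```python
from h import *
go(464.5,150.3,130,None)
```

```text
shift [ 275.6  285.1 -130. ] turn z rad -0.0 deg 0 yaw now 76.6 tilt 0.01 dist 417.0 j [-0.05  0.69 -0.04 -0.   -0.85 -1.76] t 8.0
```

carry_out:
  motion:
    - [0,0,0,0,0,-25,-1]
    - [0,0,0,0,0,-75,-1]
    - [0,0,0,15,16,-120,-1]
    - [0,0,0,50,52,-125,-1]
    - [0,0,0,90,93,-125,-1]

```text
clock: 8.62
position: [600.7, -78.8, 126.1]
ee_rot: [0.117, 0.993, 0.0, 0.001]
contact_force: [1.0, 1.0, -0.4]
gripper_width: 16.2
grasp_force: 58.6
```

carry_out:
  motion:
    - [0,0,0,40,41,0,-1]
    - [0,0,0,80,83,0,-1]
    - [0,0,0,120,124,0,-1]
    - [0,0,0,155,160,0,-1]
    - [0,0,0,175,181,0,-1]

```text
clock: 9.25
position: [471.1, 138.7, 125.4]
ee_rot: [0.115, 0.993, 0.0, 0.0]
contact_force: [0.1, -0.2, 0.1]
gripper_width: 16.7
grasp_force: 58.6
```

Run:
```python
from h import *
go(464.5,150.3,60,None); s=read_state(); print(s["gripper_width"],s["grasp_force"])
r=get_image("wrist"); show("w5.png",r["color"])
p=[ray(r,c,12) for c in [(280,200)]]; print(p,proj(r,[464.5,150.3,3]),[proj(r,[464.5+68*np.cos(a),150.3+68*np.sin(a),12]).round() for a in np.arange(0,6.2,.785)])
```

```text
shift [ 9.1  9.7 65.4] turn z rad -0.0 deg 0 yaw now 76.8 tilt 0.04 dist 67.0 j [ 0.62  0.24 -0.44 -0.   -0.89 -2.42] t 9.25
16.702480647599316 58.60398530960083
[array([471.19470697, 139.13259999])] [289.42897293 188.58635628] [array([304., 253.]), array([347., 226.]), array([360., 175.]), array([330., 129.]), array([273., 119.]), array([228., 153.]), array([222., 206.]), array([254., 246.])]
```

View pics/w5.png

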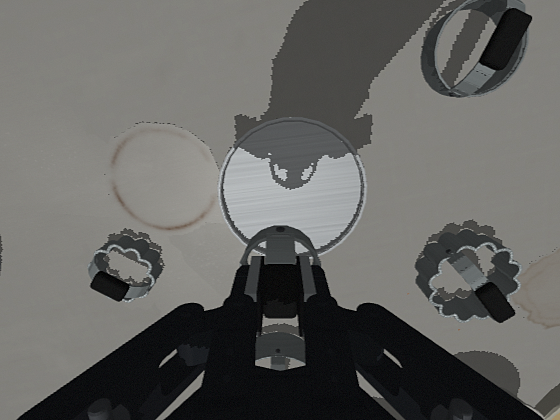

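carry_out:
  motion:
    - [0,0,0,9,11,20,-1]
    - [0,0,0,9,11,60,-1]
    - [0,0,0,9,11,95,-1]
    - [0,0,0,9,11,114,-1]
    - [0,0,0,9,11,119,-1]

```text
clock: 9.93
position: [465.6, 149.2, 5.0]
ee_rot: [0.116, 0.993, -0.001, -0.001]
contact_force: [-0.5, -0.0, -1.2]
gripper_width: 16.6
grasp_force: 58.7
```

carry_out:
  motion:
    - [0,0,0,0,0,1,-1]
    - [0,0,0,0,0,2,-1]
    - [0,0,0,0,0,2,-1]

```text
clock: 10.3
position: [466.5, 150.1, 4.7]
ee_rot: [0.116, 0.993, 0.001, 0.001]
contact_force: [0.5, -1.2, 0.2]
gripper_width: 16.4
grasp_force: 58.7
```

carry_out:
  motion:
    - [0,0,0,0.5,1,1,-1]
    - [0,0,0,0.5,1,2,-1]
    - [0,0,0,0.5,1,2,-1]

```text
clock: 10.68
position: [466.1, 151.2, 2.8]
ee_rot: [0.116, 0.993, 0.0, 0.0]
contact_force: [-1.8, 0.7, 5.7]
gripper_width: 16.6
grasp_force: 59.4
```

Contact at 5.7 N, so it's seated on the floor of the base. Release and rise.

carry_out:
  motion:
    - [0,0,0,0,0,0,-0.4]
    - [0,0,0,0,0,0,-0.2]
    - [0,0,0,0,0,0,0.2]
    - [0,0,0,0,0,-20,0.5]
    - [0,0,0,0,0,-70,1]

```text
clock: 11.3
position: [464.2, 149.7, 70.6]
ee_rot: [0.117, 0.993, -0.002, -0.003]
contact_force: [1.2, 0.6, -0.1]
gripper_width: 80.0
grasp_force: 0.0
```

carry_out:
  motion:
    - [0,0,0,0,0,-50,1]
    - [0,0,0,0,0,-80,1]
    - [0,0,0,0,0,-80,1]

```text
clock: 11.68
position: [467.2, 151.7, 154.6]
ee_rot: [0.116, 0.993, 0.002, 0.002]
contact_force: [-0.2, 0.0, 0.0]
gripper_width: 84.8
grasp_force: 0.0
```

Run:
```python
from h import *
r=get_image("wrist")
p=proj(r,[466,151,43]); print(p,dark(r,p,43,24,45),"base",proj(r,[464.8,151.6,3]))
g=cv2.convertScaleAbs(r["color"],alpha=1.6)
show("w6.png",g)
t=get_image("top"); print("M",dark(t,(181,267),58,14,45))
go(377.8,318.4,160,146.7+90)
```

```text
[278.0176578  199.08384025] [467.2 151.2 166.6  18.5  28.2] base [278.35785827 187.27554663]
M [399.  304.8  37.5  20.6  15.7]
shift [124.  142.9  -8.4] turn z rad 0.348 deg 19.9 yaw now 76.6 tilt 0.05 dist 189.0 j [ 0.65  0.21 -0.4  -0.   -0.96 -2.45] t 11.775
```

View pics/w6.png

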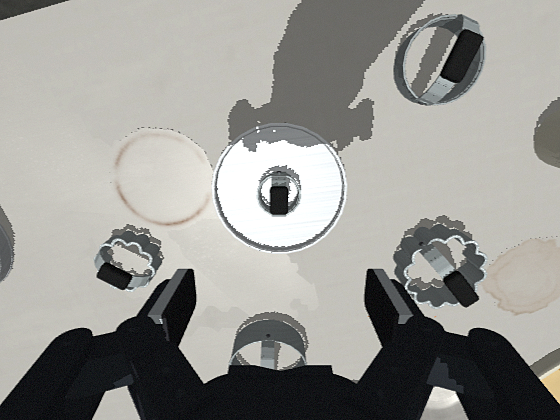

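carry_out:
  motion:
    - [0,0,0.09,31,36,-5,1]
    - [0,0,0.18,62,72,-5,1]
    - [0,0,0.27,93,108,-5,1]
    - [0,0,0.348,124,143,-5,1]
    - [0,0,0.348,124,143,-5,1]

```text
clock: 12.4
position: [389.2, 311.6, 154.6]
ee_rot: [0.276, 0.961, 0.003, -0.013]
contact_force: [0.3, -0.7, -0.0]
gripper_width: 85.5
grasp_force: 0.0
```

Run:
```python
from h import *
r=get_image("wrist")
p=proj(r,[378,319,58]);print(p)
for t in(30,40): d=dark(r,p,58,32,t);print(d)
go(d[0],d[1],22,d[2]+90)
```

```text
[280.26613787 193.78978794]
[380.1 322.2 146.2  16.7  35. ]
[379.9 321.9 146.3  17.6  35. ]
shift [ 10.7   5.1 132.9] turn z rad 0.028 deg 1.6 yaw now 57.9 tilt 1.47 dist 133.0 j [ 0.98  0.23 -0.36 -0.03 -0.98 -3.1 ] t 12.45
```

Joint 6 has reached its limit, so I'll use the half-turn equivalent grasp.

carry_out:
  motion:
    - [0,0,-0.18,0,0,0,1]
    - [0,0,-0.36,0,0,0,1]
    - [0,0,-0.54,0,0,0,1]
    - [0,0,-0.72,0,0,0,1]
    - [0,0,-0.9,0,0,0,1]

```text
clock: 13.08
position: [390.0, 308.7, 155.3]
ee_rot: [-0.171, 0.985, 0.008, -0.01]
contact_force: [0.2, 0.3, -0.2]
gripper_width: 85.8
grasp_force: 0.0
```

carry_out:
  motion:
    - [0,0,-0.18,0,0,0,1]
    - [0,0,-0.36,0,0,0,1]
    - [0,0,-0.54,0,0,0,1]
    - [0,0,-0.72,0,0,0,1]
    - [0,0,-0.9,0,0,0,1]

```text
clock: 13.7
position: [390.1, 308.7, 155.3]
ee_rot: [-0.582, 0.813, 0.011, -0.005]
contact_force: [0.0, 0.4, -0.1]
gripper_width: 85.4
grasp_force: 0.0
```

carry_out:
  motion:
    - [0,0,-0.18,0,0,0,1]
    - [0,0,-0.36,0,0,0,1]
    - [0,0,-0.54,0,0,0,1]
    - [0,0,-0.72,0,0,0,1]
    - [0,0,-0.9,0,0,0,1]

```text
clock: 14.32
position: [390.1, 308.7, 155.3]
ee_rot: [0.878, -0.479, -0.013, -0.0]
contact_force: [0.1, 0.2, 0.2]
gripper_width: 85.6
grasp_force: 0.0
```

Run:
```python
from h import *
go(379.5,321,22,146.2+90)
s=read_state();q=R.from_quat(s["ee_rot"]); print("tool z in world",q.apply([0,0,1]).round(4)," rotvec to vertical (tool)",np.cross([0,0,1],q.inv().apply([0,0,-1])).round(4))
```

```text
shift [-13.1   0.7 133.7] turn z rad -0.409 deg -23.4 yaw now -147.2 tilt 1.45 dist 134.0 j [ 0.98  0.23 -0.36 -0.03 -0.99 -0.39] t 14.325
tool z in world [-0.0221  0.0124 -0.9997]  rotvec to vertical (tool) [ 0.0118  0.0224 -0.    ]
```

carry_out:
  motion:
    - [0.0024,0.0083,-0.136,-5,0.5,0,1]
    - [0.0048,0.0166,-0.272,-10,0.5,0,1]
    - [0.0072,0.0248,-0.409,-13,0.7,0,1]
    - [0.0072,0.0248,-0.409,-13,0.7,0,1]

```text
clock: 14.82
position: [382.3, 319.7, 155.8]
ee_rot: [0.956, -0.294, 0.0, -0.0]
contact_force: [0.8, 0.6, -0.1]
gripper_width: 85.4
grasp_force: 0.0
```

Run:
```python
from h import *
r=get_image("wrist")
p=proj(r,[379,321,58]);print(p)
for t in(30,40): d=dark(r,p,58,32,t);print(d)
go(d[0],d[1],21,d[2]+90)
```

```text
[280.81339162 207.85188884]
[382.7 320.5 145.8  16.8  34.8]
[382.3 320.8 145.8  16.9  35.8]
shift [ -0.7  -0.6 135. ] turn z rad -0.0 deg -0.0 yaw now -124.2 tilt 0.04 dist 135.0 j [ 1.02  0.22 -0.38  0.   -0.97 -0.05] t 14.875
```

carry_out:
  motion:
    - [0,0,0,-2,0,45,1]
    - [0,0,0,-2,0,95,1]
    - [0,0,0,-2,0,125,0.5]
    - [0,0,0,-2,0,134,0]
    - [0,0,0,-2,0,134,-0.4]

```text
clock: 15.5
position: [381.4, 322.4, 22.7]
ee_rot: [0.956, -0.293, 0.001, -0.001]
contact_force: [-0.2, 0.1, 1.3]
gripper_width: 32.2
grasp_force: 0.0
```

carry_out:
  motion:
    - [0,0,0,0,0,0,-0.6]
    - [0,0,0,0,0,0,-1]
    - [0,0,0,0,0,0,-1]
    - [0,0,0,0,0,0,-1]

```text
clock: 16.0
position: [381.6, 323.2, 23.8]
ee_rot: [0.956, -0.292, 0.001, -0.002]
contact_force: [-1.4, -0.5, 5.9]
gripper_width: 16.9
grasp_force: 59.8
```

Run:
```python
from h import *
go(466,151.4,150,76.6)
```

```text
shift [ 166.1   94.7 -126.6] turn z rad -0.359 deg -20.6 yaw now -124.0 tilt 0.27 dist 229.0 j [ 1.03  0.4  -0.53  0.   -0.63 -0.05] t 16.0
```

carry_out:
  motion:
    - [0,0,0,0,0,-25,-1]
    - [0,0,-0.07,15,10,-70,-1]
    - [0,0,-0.16,55,32,-110,-1]
    - [0,0,-0.26,100,57,-126,-1]
    - [0,0,-0.35,145,83,-126,-1]

```text
clock: 16.62
position: [455.8, 171.8, 150.3]
ee_rot: [0.993, -0.119, 0.002, -0.003]
contact_force: [0.4, -0.0, -1.8]
gripper_width: 16.2
grasp_force: 59.0
```

Run:
```python
from h import *
go(466,151.4,150,76.6)
```

```text
shift [14.7 17.4  0.2] turn z rad -0.006 deg -0.3 yaw now -103.7 tilt 0.38 dist 23.0 j [ 0.69  0.21 -0.42 -0.   -0.94  0.64] t 16.625
```

carry_out:
  motion:
    - [0,0,-0.006,14.5,17.4,0,-1]
    - [0,0,-0.006,14.5,17.4,0,-1]
    - [0,0,-0.006,14.5,17.4,0,-1]

```text
clock: 17.0
position: [464.3, 152.2, 148.3]
ee_rot: [0.993, -0.119, 0.0, -0.001]
contact_force: [0.1, 0.1, -0.7]
gripper_width: 15.9
grasp_force: 59.0
```

Run:
```python
from h import *
go(465.7,151.4,31,76.6)
```

```text
shift [  1.5   0.7 117.3] turn z rad -0.004 deg -0.2 yaw now -103.6 tilt 0.13 dist 117.0 j [ 0.65  0.21 -0.41 -0.   -0.94  0.68] t 17.0
```

carry_out:
  motion:
    - [0,0,0,1,0.5,30,-1]
    - [0,0,0,1,0.5,65,-1]
    - [0,0,0,1,0.5,95,-1]
    - [0,0,0,1,0.5,112,-1]
    - [0,0,0,1,0.5,116,-1]

```text
clock: 17.62
position: [464.7, 152.0, 31.4]
ee_rot: [0.993, -0.118, -0.0, -0.0]
contact_force: [-0.2, 0.9, -0.7]
gripper_width: 15.8
grasp_force: 58.9
```

carry_out:
  motion:
    - [0,0,0,0,0,1,-1]
    - [0,0,0,0,0,3,-1]
    - [0,0,0,0,0,3,-1]

```text
clock: 18.0
position: [465.9, 151.7, 30.0]
ee_rot: [0.993, -0.118, 0.001, -0.001]
contact_force: [0.1, -0.3, -1.2]
gripper_width: 16.5
grasp_force: 58.9
```

carry_out:
  motion:
    - [0,0,0,0,0,1,-1]
    - [0,0,0,0,0,2,-1]
    - [0,0,0,0,0,2,-1]

```text
clock: 18.38
position: [465.6, 151.4, 27.4]
ee_rot: [0.993, -0.119, 0.001, -0.001]
contact_force: [-0.7, 1.1, -1.3]
gripper_width: 16.3
grasp_force: 58.9
```

carry_out:
  motion:
    - [0,0,0,0,0,0.7,-1]
    - [0,0,0,0,0,1.5,-1]
    - [0,0,0,0,0,1.5,-1]

```text
clock: 18.75
position: [465.7, 151.4, 26.9]
ee_rot: [0.993, -0.118, 0.001, -0.001]
contact_force: [-1.8, -1.0, 6.1]
gripper_width: 16.3
grasp_force: 59.9
```

carry_out:
  motion:
    - [0,0,0,0,0,0,-0.4]
    - [0,0,0,0,0,0,-0.2]
    - [0,0,0,0,0,0,0.2]
    - [0,0,0,0,0,-20,0.5]
    - [0,0,0,0,0,-70,1]

```text
clock: 19.38
position: [463.9, 150.3, 94.6]
ee_rot: [0.993, -0.119, -0.002, 0.001]
contact_force: [0.7, 1.1, 0.5]
gripper_width: 79.8
grasp_force: 0.0
```

carry_out:
  motion:
    - [0,0,0,0,0,-50,1]
    - [0,0,0,0,0,-75,1]
    - [0,0,0,0,0,-75,1]

```text
clock: 19.75
position: [466.5, 152.0, 173.0]
ee_rot: [0.993, -0.118, 0.003, -0.003]
contact_force: [0.4, 0.6, -0.8]
gripper_width: 85.8
grasp_force: 0.0
```

Run:
```python
from h import *
r=get_image("wrist"); p=proj(r,[466,151.4,61]); print(p,dark(r,p,61,36,40))
g=cv2.convertScaleAbs(r["color"],alpha=1.6); show("w7.png",g)
t=get_image("top"); 
for th in (35,45): print("L",dark(t,(271,149),76,12,th))
go(680,92,175,76.6)
```

```text
[281.47198571 200.62971833] [467.1 150.6 166.   17.4  36.3]
L [675.1  84.7 165.8  11.3  38.8]
L [675.6  84.8 169.5  13.7  39.1]
shift [223.1   6.6  -4.9] turn z rad -0.004 deg -0.2 yaw now -103.6 tilt 0.1 dist 223.0 j [ 0.65  0.19 -0.38 -0.   -1.    0.69] t 19.85
```

View pics/w7.png

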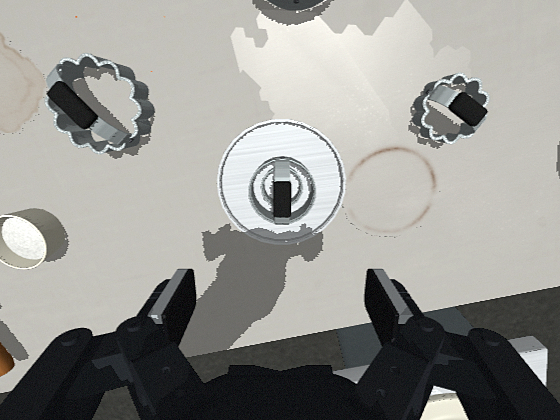

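The picture shows the medium cutter nested over the small one at (282,190), inside the base. Next is the large cutter.

carry_out:
  motion:
    - [0,0,0,45,3,-5,1]
    - [0,0,0,95,6,-5,1]
    - [0,0,0,150,10,-5,1]
    - [0,0,0,200,13,-5,1]
    - [0,0,0,221,14,-5,1]

```text
clock: 20.48
position: [678.0, 84.2, 172.3]
ee_rot: [0.993, -0.119, -0.002, 0.0]
contact_force: [-0.8, -0.2, -0.1]
gripper_width: 85.5
grasp_force: 0.0
```

carry_out:
  motion:
    - [0,0,0,0,0,0,1]
    - [0,0,0,0,0,0,1]

```text
clock: 20.72
position: [675.7, 85.7, 174.6]
ee_rot: [0.993, -0.118, -0.001, -0.001]
contact_force: [-0.0, 0.1, -0.0]
gripper_width: 85.5
grasp_force: 0.0
```

Run:
```python
from h import *
r=get_image("wrist"); p=proj(r,[676,85,76]); print(p)
for t in (30,40): d=dark(r,p,76,50,t); print(d)
go(d[0],d[1],40,d[2]+90)
```

```text
[280.77018904 203.37336595]
[681.6  86.3 166.4  16.9  43. ]
[681.1  86.4 166.4  16.9  44. ]
shift [  5.2  -1.6 135.3] turn z rad 0.0 deg 0.0 yaw now -103.6 tilt 0.08 dist 135.0 j [ 0.36  0.5   0.11 -0.   -1.18  0.97] t 20.775
```

carry_out:
  motion:
    - [0,0,0,4.5,-1.5,45,1]
    - [0,0,0,4.5,-1.5,95,1]
    - [0,0,0,4.5,-1.5,125,0.5]
    - [0,0,0,4.5,-1.5,134,0]
    - [0,0,0,4.5,-1.5,134,-0.4]

```text
clock: 21.4
position: [681.8, 86.7, 42.9]
ee_rot: [0.993, -0.118, 0.001, -0.001]
contact_force: [0.1, -0.1, -0.1]
gripper_width: 32.2
grasp_force: 0.0
```

carry_out:
  motion:
    - [0,0,0,0,0,0,-0.6]
    - [0,0,0,0,0,0,-1]
    - [0,0,0,0,0,0,-1]
    - [0,0,0,0,0,0,-1]

```text
clock: 21.9
position: [682.7, 86.5, 44.2]
ee_rot: [0.993, -0.118, 0.002, -0.001]
contact_force: [-1.5, 0.5, 6.9]
gripper_width: 16.4
grasp_force: 60.5
```

Run:
```python
from h import *
go(466,151.2,180,76.4)
```

```text
shift [-225.3  -12.4 -136.5] turn z rad 0.0 deg 0.0 yaw now -103.6 tilt 0.28 dist 264.0 j [ 0.36  0.63 -0.02 -0.   -0.92  0.97] t 21.9
```

carry_out:
  motion:
    - [0,0,0,0,0,-25,-1]
    - [0,0,0,-5,0,-70,-1]
    - [0,0,0,-40,-2,-115,-1]
    - [0,0,0,-85,-5,-136,-1]
    - [0,0,0,-130,-7,-136,-1]

```text
clock: 22.52
position: [556.8, 124.2, 180.1]
ee_rot: [0.993, -0.119, 0.003, -0.002]
contact_force: [0.2, 1.2, -1.6]
gripper_width: 16.4
grasp_force: 59.6
```

carry_out:
  motion:
    - [0,0,0,-45,-2,0,-1]
    - [0,0,0,-80,-4,0,-1]
    - [0,0,0,-93,-5,0,-1]
    - [0,0,0,-93,-5,0,-1]
    - [0,0,0,-93,-5,0,-1]

```text
clock: 23.15
position: [468.7, 150.2, 178.0]
ee_rot: [0.993, -0.119, 0.001, -0.001]
contact_force: [0.2, -0.2, -1.4]
gripper_width: 16.3
grasp_force: 59.5
```

Run:
```python
from h import *
go(467.8,151,50,76.4)
r=get_image("wrist"); show("w8.png",cv2.convertScaleAbs(r["color"],alpha=1.6))
s=read_state(); q=R.from_quat(s["ee_rot"])
for x in(-50,50): print(x,proj(r,s["position"]+q.apply([x-2,0,44])), proj(r,s["position"]+q.apply([-2,x,44])))
```

```text
shift [ -1.3  -0.2 128. ] turn z rad -0.001 deg -0.0 yaw now -103.6 tilt 0.17 dist 128.0 j [ 0.64  0.19 -0.36 -0.   -1.02  0.69] t 23.15
-50 [280.25240783 285.92918947] [213.81342593 228.42582864]
50 [280.38576926 162.01486562] [346.80544783 228.47689339]
```

View pics/w8.png

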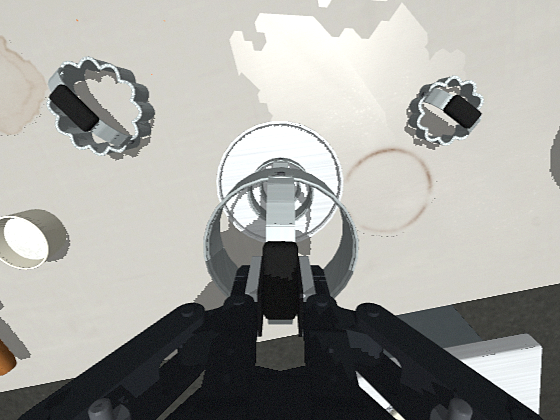

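The large ring hangs square and centred on the fingers, columns 205–357. Lowering it.

carry_out:
  motion:
    - [0,0,0,-1,0,30,-1]
    - [0,0,0,-1,0,70,-1]
    - [0,0,0,-1,0,105,-1]
    - [0,0,0,-1,0,122,-1]
    - [0,0,0,-1,0,127,-1]

```text
clock: 23.82
position: [467.1, 150.0, 49.5]
ee_rot: [0.993, -0.119, -0.0, -0.0]
contact_force: [0.6, 0.6, -0.8]
gripper_width: 16.1
grasp_force: 59.5
```

carry_out:
  motion:
    - [0,0,0,0,0,1,-1]
    - [0,0,0,0,0,2,-1]
    - [0,0,0,0,0,2,-1]

```text
clock: 24.2
position: [467.4, 150.9, 49.7]
ee_rot: [0.993, -0.118, 0.001, -0.002]
contact_force: [0.7, -0.5, -1.3]
gripper_width: 16.2
grasp_force: 59.5
```

carry_out:
  motion:
    - [0,0,0,0,0,0.7,-1]
    - [0,0,0,0,0,1.5,-1]
    - [0,0,0,0,0,1.5,-1]

```text
clock: 24.58
position: [467.0, 150.7, 47.6]
ee_rot: [0.993, -0.118, 0.001, -0.001]
contact_force: [-0.6, 0.7, -1.3]
gripper_width: 16.4
grasp_force: 59.6
```

carry_out:
  motion:
    - [0,0,0,0,0,0.7,-1]
    - [0,0,0,0,0,1.5,-1]
    - [0,0,0,0,0,1.5,-1]

```text
clock: 24.95
position: [466.8, 150.5, 47.2]
ee_rot: [0.993, -0.118, 0.001, -0.001]
contact_force: [-4.1, -0.9, 10.2]
gripper_width: 16.4
grasp_force: 60.8
```

carry_out:
  motion:
    - [0,0,0,0,0,0,-0.4]
    - [0,0,0,0,0,0,-0.2]
    - [0,0,0,0,0,0,0.2]
    - [0,0,0,0,0,-20,0.5]
    - [0,0,0,0,0,-70,1]

```text
clock: 25.58
position: [465.2, 149.4, 114.5]
ee_rot: [0.993, -0.119, -0.002, 0.001]
contact_force: [1.2, 0.9, -0.8]
gripper_width: 79.7
grasp_force: 0.0
```

carry_out:
  motion:
    - [0,0,0,0,0,-50,1]
    - [0,0,0,0,0,-90,1]
    - [0,0,0,0,0,-90,1]

```text
clock: 25.95
position: [468.5, 151.4, 209.4]
ee_rot: [0.993, -0.118, 0.004, -0.004]
contact_force: [-0.5, 0.1, -0.1]
gripper_width: 85.4
grasp_force: 0.0
```

```bash
cat >> h.py <<'E'
def circ(r,c,R0,z,n=180,w=9):
    "refine a circle of radius ~R0 on plane z: strongest radial brightness step per direction, then robust circle fit"
    from scipy.optimize import least_squares
    g=cv2.GaussianBlur(cv2.cvtColor(r["color"],cv2.COLOR_BGR2GRAY).astype(np.float32),(0,0),.8); P=[]
    rr=np.arange(R0-w,R0+w,.5)
    for a in np.linspace(0,2*np.pi,n,endpoint=False):
        px=np.float32([proj(r,[c[0]+k*np.cos(a),c[1]+k*np.sin(a),z]) for k in rr])
        if px.min()<2 or px[:,0].max()>557 or px[:,1].max()>260: continue
        v=cv2.remap(g,px[:,:1].copy(),px[:,1:].copy(),cv2.INTER_LINEAR)[:,0]; d=np.abs(np.gradient(v)); i=d.argmax()
        if d[i]>4: P.append([c[0]+rr[i]*np.cos(a),c[1]+rr[i]*np.sin(a)])
    P=np.array(P); f=least_squares(lambda q:np.hypot(*(P-q[:2]).T)-q[2],[*c,R0],loss="soft_l1",f_scale=.7)
    return f.x.round(1),len(P),np.median(np.abs(f.fun)).round(2)
E
python3 - <<'E'
from h import *
r=get_image("wrist"); p=proj(r,[466,151,79]); print(p,dark(r,p,79,40,40))
print("base",circ(r,(465,151.5),72.5,12),"bottom",circ(r,(465,151.5),72.5,0)); print("L ring top",circ(r,(466,151),49,41))
print(proj(r,[465+72.5,151,12]),proj(r,[465-72.5,151,12]))
show("w9.png",cv2.convertScaleAbs(r["color"],alpha=1.6))
s=read_state(); print(s["position"]); go(440,-226.5,220)
E
```

```text
[281.98989231 197.65945783] [465.1 150.7 166.1  17.4  42.9]
base (array([469.3, 150.1,  67.6]), 155, np.float64(0.95)) bottom (array([468.5, 151.5,  69.1]), 170, np.float64(0.7))
L ring top (array([462.2, 149.9,  48.4]), 171, np.float64(3.44))
[267.79875261 124.58825167] [294.99034675 235.82053309]
[467.08849259 150.71029663 207.07105248]
shift [ 62.5 372.9 -14.5] turn z rad -0.0 deg 0 yaw now -103.6 tilt 0.32 dist 378.0 j [ 0.64  0.16 -0.32 -0.   -1.09  0.69] t 26.0
```

View pics/w9.png

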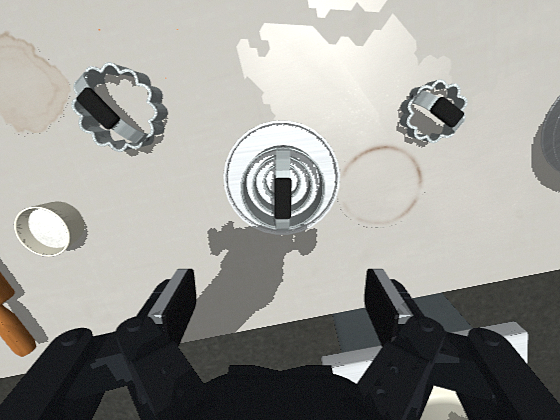

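carry_out:
  motion:
    - [0,0,0,8,46,-7,1]
    - [0,0,0,17,100,-7,1]
    - [0,0,0,26,155,-7,1]
    - [0,0,0,35,210,-7,1]
    - [0,0,0,44,265,-7,1]

```text
clock: 26.62
position: [445.8, -119.2, 210.8]
ee_rot: [0.993, -0.118, -0.001, -0.001]
contact_force: [1.8, -0.4, -0.4]
gripper_width: 85.5
grasp_force: 0.0
```

carry_out:
  motion:
    - [0,0,0,9,54,0,1]
    - [0,0,0,18,100,0,1]
    - [0,0,0,18,108,0,1]
    - [0,0,0,18,108,0,1]
    - [0,0,0,18,108,0,1]

```text
clock: 27.25
position: [439.1, -225.8, 211.7]
ee_rot: [0.993, -0.118, 0.0, -0.001]
contact_force: [0.1, 0.3, 0.4]
gripper_width: 85.6
grasp_force: 0.0
```

Run:
```python
from h import *
r=get_image("wrist"); p=proj(r,[438,-226.5,107]); print(p)
for t in (30,40,50): d=dark(r,p,107,36,t); print(d)
go(d[0],d[1],66)
c=r["color"][120:280,180:380]; show("w10.png",cv2.convertScaleAbs(cv2.resize(c,None,fx=3.6,fy=3.6),alpha=1.5))
t=get_image("top"); print("top L grip",dark(t,proj(t,[465,151,79]),79,12,40))
b=t["color"].astype(int)
```

```text
[281.28827896 202.91438838]
[ 446.7 -228.2    5.1   23.8   22.6]
[ 446.5 -228.5  122.    22.9   23.6]
[ 446.8 -228.4   29.9   23.7   23.5]
shift [  7.9   1.2 146. ] turn z rad -0.0 deg 0 yaw now -103.5 tilt 0.14 dist 146.0 j [-0.15  0.16 -0.3  -0.   -1.11  1.48] t 27.3
top L grip [460.7 149.5 164.6  15.6  38.7]
```

View pics/w10.png

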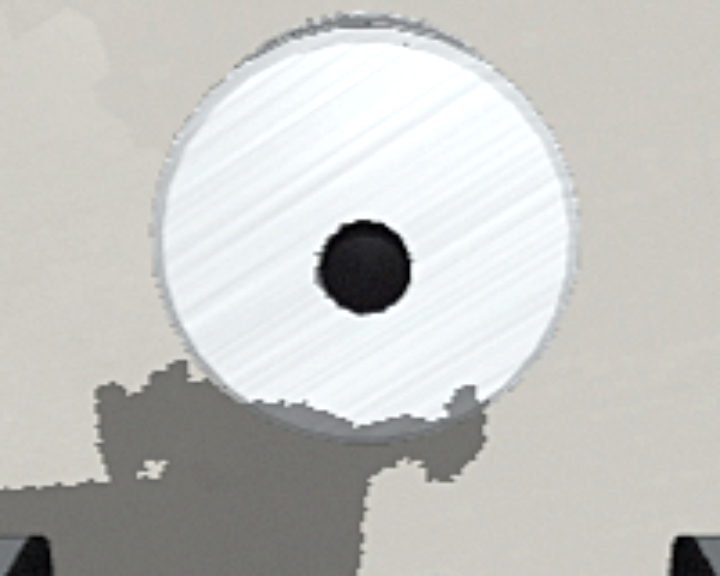

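The knob shows as a round dark disc at (281,194) in the full frame, on the bright cover top. I'll check against the cover's disc outline and then grasp.

Run:
```python
from h import *
r=get_image("wrist")
print("disc mid",ray(r,(281.7,183.9),84)); print("knob at 102",dark(r,(281,194),102,36,40)[:2])
print(circ(r,(445,-228),58,84))
go(444.6,-228.2,66)
```

```text
disc mid [ 450.61108211 -229.84799036]
knob at 102 [ 445.8 -227.9]
(array([ 448.1, -229. ,   56.9]), 178, np.float64(1.41))
shift [  5.4   1.5 146.3] turn z rad -0.0 deg 0 yaw now -103.5 tilt 0.15 dist 146.0 j [-0.15  0.16 -0.3  -0.   -1.11  1.48] t 27.4
```

carry_out:
  motion:
    - [0,0,0,6.5,1.3,45,1]
    - [0,0,0,6.5,1.3,95,1]
    - [0,0,0,6.5,1.3,130,0.5]
    - [0,0,0,6.5,1.3,143,0.1]
    - [0,0,0,6.5,1.3,146,-0.2]

```text
clock: 28.02
position: [445.9, -229.1, 66.3]
ee_rot: [0.993, -0.118, 0.001, -0.001]
contact_force: [-0.6, -0.1, 0.3]
gripper_width: 34.5
grasp_force: 0.0
```

carry_out:
  motion:
    - [0,0,0,0,0,0,-0.3]
    - [0,0,0,0,0,0,-0.6]
    - [0,0,0,0,0,0,-1]
    - [0,0,0,0,0,0,-1]

```text
clock: 28.52
position: [446.7, -229.3, 67.8]
ee_rot: [0.993, -0.118, 0.002, -0.001]
contact_force: [-0.2, 3.6, 5.6]
gripper_width: 21.4
grasp_force: 58.8
```

Run:
```python
from h import *
go(465.4,151,180)
```

```text
shift [ -70.6 -374.3 -111.6] turn z rad -0.0 deg 0 yaw now -103.6 tilt 0.3 dist 397.0 j [-0.15  0.34 -0.48 -0.   -0.75  1.49] t 28.525
```

carry_out:
  motion:
    - [0,0,0,0,0,0,-0.2]
    - [0,0,0,0,0,0,-0.2]
    - [0,0,0,0,0,3,-0.2]
    - [0,0,0,0,0,5,-0.2]
    - [0,0,0,0,0,5,-0.2]

```text
clock: 29.15
position: [445.4, -229.5, 62.9]
ee_rot: [0.993, -0.118, 0.001, -0.001]
contact_force: [-4.1, 1.8, 13.1]
gripper_width: 34.0
grasp_force: 6.6
```

carry_out:
  motion:
    - [0,0,0,0,0,0,-0.6]
    - [0,0,0,0,0,0,-1]
    - [0,0,0,0,0,0,-1]
    - [0,0,0,0,0,0,-1]

```text
clock: 29.65
position: [446.6, -228.9, 63.9]
ee_rot: [0.993, -0.118, 0.002, -0.001]
contact_force: [-3.9, 8.7, 18.3]
gripper_width: 22.2
grasp_force: 60.5
```

carry_out:
  motion:
    - [0,0,0,0,0,-10,-1]
    - [0,0,0,0,0,-30,-1]
    - [0,0,0,0,0,-30,-1]

```text
clock: 30.02
position: [446.0, -229.6, 91.8]
ee_rot: [0.993, -0.119, 0.002, -0.001]
contact_force: [-0.8, 0.3, -2.7]
gripper_width: 22.1
grasp_force: 60.3
```

Run:
```python
from h import *
go(465.4,151,180); s=read_state(); print(s["wrist_torque"])
t=get_image("top"); print(dark(t,proj(t,[446,-228,137]),137,12,45))
```

```text
shift [ -70.5 -374.7  -87.6] turn z rad -0.0 deg 0 yaw now -103.6 tilt 0.23 dist 391.0 j [-0.15  0.3  -0.45 -0.   -0.81  1.49] t 30.025
[-0.06718478 -0.01083547  0.00286707]
[ 437.  -224.6   77.5   57.1   21.9]
```

carry_out:
  motion:
    - [0,0,0,0,0,-40,-1]
    - [0,0,0,-4,-25,-85,-1]
    - [0,0,0,-13,-70,-92,-1]
    - [0,0,0,-23,-120,-92,-1]
    - [0,0,0,-32,-170,-92,-1]

```text
clock: 30.7
position: [453.1, -55.5, 182.3]
ee_rot: [0.993, -0.119, -0.0, -0.001]
contact_force: [0.7, 0.4, -2.9]
gripper_width: 21.6
grasp_force: 61.0
```

carry_out:
  motion:
    - [0,0,0,-9,-50,0,-1]
    - [0,0,0,-18,-100,0,-1]
    - [0,0,0,-28,-150,0,-1]
    - [0,0,0,-36,-190,0,-1]
    - [0,0,0,-38,-204,0,-1]

```text
clock: 31.32
position: [464.5, 152.0, 182.4]
ee_rot: [0.993, -0.117, -0.0, -0.0]
contact_force: [-1.1, -0.5, -2.2]
gripper_width: 22.0
grasp_force: 61.3
```

carry_out:
  motion:
    - [0,0,0,0,0,0,-1]
    - [0,0,0,0,0,0,-1]

```text
clock: 31.58
position: [464.7, 149.2, 183.4]
ee_rot: [0.993, -0.119, -0.0, -0.0]
contact_force: [0.3, -0.3, -2.1]
gripper_width: 21.6
grasp_force: 61.2
```

Run:
```python
from h import *
go(465.6,151,80); s=read_state(); print(s["gripper_width"],s["wrist_torque"])
r=get_image("wrist"); q=R.from_quat(s["ee_rot"])
# silhouettes of cover sides: bright/dark edges along a row through lower edge
g=cv2.convertScaleAbs(r["color"],alpha=1.6); show("w11.png",g)
P=lambda x,y,z:proj(r,s["position"]+q.apply([x,y,z])).round(1)
print("cover bottom edge expected",P(62,0,64),P(0,62,64),P(0,-62,64),"base rim",[proj(r,[465.4+dx,151+dy,12]).round(1) for dx,dy in((72.5,0),(0,72.5),(0,-72.5))])
```

```text
shift [  0.5  -1.9 103.4] turn z rad -0.0 deg 0 yaw now -103.7 tilt 0.05 dist 103.0 j [ 0.64  0.18 -0.36 -0.   -1.03  0.69] t 31.575
21.600194553886283 [-0.11868816 -0.02865701  0.0028354 ]
cover bottom edge expected [280.1 138.8] [356.4 216.9] [203.8 216.9] base rim [array([262.5, 121.1]), array([218.5, 198.9]), array([340.5, 170. ])]
```

carry_out:
  motion:
    - [0,0,0,0.5,-1.9,20,-1]
    - [0,0,0,0.5,-1.9,50,-1]
    - [0,0,0,0.5,-1.9,80,-1]
    - [0,0,0,0.5,-1.9,98,-1]
    - [0,0,0,0.5,-1.9,102,-1]

```text
clock: 32.25
position: [465.7, 150.8, 81.0]
ee_rot: [0.993, -0.119, -0.0, -0.0]
contact_force: [0.5, 0.3, -1.8]
gripper_width: 21.7
grasp_force: 61.2
```

carry_out:
  motion:
    - [0,0,0,0,0,2,-1]
    - [0,0,0,0,0,4,-1]
    - [0,0,0,0,0,4,-1]

```text
clock: 32.62
position: [466.6, 152.5, 78.5]
ee_rot: [0.993, -0.118, 0.001, -0.001]
contact_force: [-0.6, 0.4, -3.0]
gripper_width: 21.9
grasp_force: 61.2
```

Run:
```python
from h import *
go(465.6,151,70); print(read_state()["contact_force"].round(1))
r=get_image("wrist")
# radial brightness profile just around expected base rim at +x, +-y sides: gap rim inner(68.5) vs cover (62)
g=r["color"].max(2)
for a in (-60,-30,0,30,60,90,-90):
    v=[]
    for k in range(56,80):
        p=proj(r,[465.4+k*np.cos(np.radians(a)),151+k*np.sin(np.radians(a)),12]).round().astype(int); v.append(int(g[p[1],p[0]]))
    print(a,p,v)
```

```text
shift [-0.6  1.7  8.5] turn z rad -0.0 deg 0 yaw now -103.6 tilt 0.21 dist 9.0 j [ 0.65  0.3  -0.5  -0.   -0.77  0.69] t 32.625
[-0.6  0.4 -3. ]
-60 [358 150] [81, 77, 86, 107, 138, 143, 145, 148, 146, 146, 146, 155, 65, 55, 83, 144, 144, 120, 127, 125, 125, 127, 125, 126]
-30 [313 121] [83, 98, 68, 126, 145, 150, 151, 146, 147, 148, 148, 146, 149, 162, 72, 67, 61, 153, 169, 111, 132, 133, 131, 132]
0 [258 119] [81, 84, 142, 66, 128, 148, 145, 153, 150, 146, 147, 148, 149, 147, 157, 79, 53, 154, 160, 167, 116, 117, 119, 119]
30 [211 146] [86, 166, 70, 74, 85, 106, 147, 148, 150, 148, 149, 149, 147, 148, 151, 128, 83, 132, 151, 144, 116, 117, 120, 120]
60 [188 191] [139, 138, 135, 138, 142, 141, 146, 137, 130, 126, 125, 123, 124, 126, 126, 118, 147, 146, 127, 116, 119, 118, 120, 119]
90 [191 237] [138, 139, 140, 139, 139, 139, 138, 139, 140, 139, 136, 136, 137, 137, 138, 142, 139, 142, 141, 142, 141, 143, 144, 143]
-90 [378 195] [142, 141, 143, 143, 143, 145, 143, 90, 135, 135, 134, 134, 127, 114, 133, 144, 120, 116, 117, 116, 111, 108, 108, 109]
```

The rim profiles show a cover-to-rim gap of about 12–13 mm on the +x side, so the cover sits roughly 5–6 mm too far towards -x. I'll correct that while it's still above the rim and re-measure.

carry_out:
  motion:
    - [0,0,0,2.5,0.2,0,-1]
    - [0,0,0,5,0.5,0,-1]
    - [0,0,0,5,0.5,0,-1]
    - [0,0,0,5,0.5,0,-1]

```text
clock: 33.17
position: [471.0, 150.6, 77.9]
ee_rot: [0.993, -0.119, 0.001, -0.001]
contact_force: [-0.2, 0.8, -3.1]
gripper_width: 21.4
grasp_force: 61.2
```

```bash
cat >> h.py <<'E'
def gaps(c=(468,151.5),zc=14.6):
    r=get_image("wrist"); s=read_state(); print(s["position"].round(1),s["contact_force"].round(1))
    g=r["color"].max(2).astype(np.float32); A=[];B=[]
    for a in range(-90,76,15):
        u=np.array([np.cos(np.radians(a)),np.sin(np.radians(a))])
        def prof(ks,z):
            px=np.float32([proj(r,[*(np.array(c)+k*u),z]) for k in ks]); return cv2.remap(g,px[:,:1].copy(),px[:,1:].copy(),cv2.INTER_LINEAR)[:,0]
        k=np.arange(54,67,.5); v=prof(k,zc); ci=k[np.gradient(v).argmax()]
        k2=np.arange(67,79,.5); v2=prof(k2,12); ro=k2[np.gradient(v2).argmin()]
        print(a,"cover",ci,"rim outer",ro,"gap",ro-4-ci); A.append(u*(1)); B.append([ro-72.5,ci-62])
    S=np.linalg.lstsq(np.array(A),np.array(B),rcond=None)[0]; print("base off",S[:,0].round(1),"cover off",S[:,1].round(1),"median",(np.median(B,0)).round(1))
E
python3 -c "
from h import *
gaps()"
```

```text
[471.  150.7  77.9] [ 0.5  0.  -2.7]
-90 cover 56.0 rim outer 71.5 gap 11.5
-75 cover 64.5 rim outer 67.0 gap -1.5
-60 cover 61.5 rim outer 67.0 gap 1.5
-45 cover 62.0 rim outer 68.5 gap 2.5
-30 cover 61.5 rim outer 68.5 gap 3.0
-15 cover 62.5 rim outer 67.0 gap 0.5
0 cover 61.5 rim outer 68.5 gap 3.0
15 cover 54.0 rim outer 67.5 gap 9.5
30 cover 57.5 rim outer 68.0 gap 6.5
45 cover 64.5 rim outer 67.0 gap -1.5
60 cover 62.0 rim outer 72.5 gap 6.5
75 cover 60.0 rim outer 76.0 gap 12.0
base off [-5.2  2.2] cover off [-1.7 -0.1] median [-4.2 -0.5]
```

Cover edge now reads about 62 and the rim's inner wall about 68 all round the visible side, so the gap is an even 6 mm. Lowering.

carry_out:
  motion:
    - [0,0,0,0,0,3,-1]
    - [0,0,0,0,0,6,-1]
    - [0,0,0,0,0,8,-1]
    - [0,0,0,0,0,8,-1]

```text
clock: 33.72
position: [470.9, 150.6, 69.7]
ee_rot: [0.993, -0.118, 0.0, -0.001]
contact_force: [0.1, 0.4, -1.7]
gripper_width: 21.8
grasp_force: 61.2
```

carry_out:
  motion:
    - [0,0,0,0,0,1,-1]
    - [0,0,0,0,0,2,-1]
    - [0,0,0,0,0,2,-1]

```text
clock: 34.1
position: [471.0, 150.7, 67.9]
ee_rot: [0.993, -0.118, 0.001, -0.001]
contact_force: [-0.2, -0.3, -2.3]
gripper_width: 22.2
grasp_force: 61.2
```

carry_out:
  motion:
    - [0,0,0,0,0,1,-1]
    - [0,0,0,0,0,1.5,-1]
    - [0,0,0,0,0,1.5,-1]

```text
clock: 34.48
position: [471.2, 151.0, 67.0]
ee_rot: [0.993, -0.118, 0.001, -0.001]
contact_force: [-2.7, 1.0, 3.8]
gripper_width: 21.5
grasp_force: 62.6
```

Contact at TCP z 67.0 against an expected 66.9 for the inner floor. Contact on the rim would have come at about 76. Release and retreat.

carry_out:
  motion:
    - [0,0,0,0,0,-0.5,-0.6]
    - [0,0,0,0,0,-1,-0.2]
    - [0,0,0,0,0,-3,0.2]
    - [0,0,0,0,0,-20,0.5]
    - [0,0,0,0,0,-60,1]

```text
clock: 35.1
position: [469.9, 149.8, 125.6]
ee_rot: [0.993, -0.119, -0.001, 0.001]
contact_force: [0.4, 0.5, 1.5]
gripper_width: 80.0
grasp_force: 0.0
```

carry_out:
  motion:
    - [0,0,0,0,0,-50,1]
    - [0,0,0,0,0,-100,1]
    - [0,0,0,0,0,-100,1]

```text
clock: 35.48
position: [473.2, 151.6, 231.2]
ee_rot: [0.993, -0.118, 0.005, -0.004]
contact_force: [-0.4, -0.3, -0.8]
gripper_width: 85.3
grasp_force: 0.0
```

Run:
```python
from h import *
r=get_image("wrist"); p=proj(r,[468,151.5,105]); print(p,dark(r,p,105,30,40)); s=read_state(); print(s["position"].round(1),s["contact_force"].round(1))
# silhouettes: bright cover disc, at z=87
g=r["color"].max(2); m=cv2.inRange(g,150,255); n,l,st,ce=cv2.connectedComponentsWithStats(m); 
i=l[int(p[1])-25,int(p[0])]; print(st[i],ce[i])
c=max(cv2.findContours((l==i).astype(np.uint8),cv2.RETR_EXTERNAL,cv2.CHAIN_APPROX_NONE)[0],key=len)
W=np.float32([ray(r,x,87) for x in c[:,0]]); print("disc on z=87",cv2.minEnclosingCircle(W), cv2.fitEllipse(W))
sc=get_image("scene"); k=proj(sc,[468,151.5,105]); print("scene knob",k,dark(sc,k,105,14,50)[:2])
```

```text
[282.49536448 201.60960913] [469.6 151.7  30.9  23.6  23.5]
[471.6 150.9 228.5] [ 0.2 -0.2 -1.2]
[ 230  142  105   96 6858] [284.59988335 188.24948965]
disc on z=87 ((471.4978332519531, 150.7545166015625), 57.9102897644043) ((472.8016662597656, 148.07186889648438), (105.49484252929688, 107.38040924072266), 174.1053924560547)
scene knob [283.8740221  209.42525337] [461.6 159.5]
```

```bash
python3 -c "
from bench import *
print(job_done())"
```

```text
the job is handed in; nothing more can be done
None
```

The job is handed in: the three plain cutters stand nested small to large in the tin base with the cover set down inside its rim. The final seating I confirmed only from contact height and wrist-camera measurements, as I had used up my picture views. The scalloped cutters, scraper and ramekin were never touched, and the run took about 36 s.

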